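# Stamp a soap bar with the third die of a click-stop turret press

### The job

On the soap press, turn the turret click by click until the third die rests in its click stop over the soap bar at the brass pointer; count the dies clockwise as seen from above, the red-capped one being the first. Then push the knob straight down so that this die presses the soap with about 12 N for one second, never over 20 N, and let go so that the head springs back up. No other die may touch the soap, the bar stays in its nest, and the goods around the press stay where they are.

Things in the scene. Friction and masses are not known exactly. Their poses are not given: they have to be found in the camera images.
- press: the fixed soap stamping press: green base plate 230 x 170 x 18 mm, a post, and on its +x side an aluminium nest (walls up to 52 mm high) holding the soap bar, centred 60 mm from the turret's axis, with a brass pointer just beyond. Origin on the table under the turret's vertical axis; its x axis points from the turret's axis through the nest to the pointer; z up
- ram: the press's moving head: a sleeve that slides straight down the post by up to 20 mm, carrying the turret, its dies and the knob. A spring returns it: it takes about 3 N on the knob to start it down, and 0.25 N more per mm, before a die touches the soap. Its origin coincides with press's when up
- turret (a joint): the turret's angle about the vertical, rad, growing counter-clockwise seen from above; 0 = third die over the soap. Click stops every 60 deg (1.047 rad), from -3 to +2 stops; end stops half a click beyond. It starts in stop -3, -2 or -1. Turning it out of a stop takes about 0.2 Nm; past half way the click pulls it into the next
- disc_top (a point): centre of the turret disc's top, 129 mm above the table with the head up. Aluminium disc, 148 mm diameter, 14 mm thick, with six dies under it 58 mm from the axis (brass faces 28 mm across), each with an 18 mm cap on top, 7 mm high: five white, one red (the first die). Dies are counted clockwise seen from above: at turret angle 0 the red cap is 120 deg counter-clockwise of the pointer
- knob_top (a point): centre of the top of the black hexagonal knob on the turret's axis: 40 mm across flats, 32 mm tall, top 172 mm above the table with the head up, on a thinner 34 mm stem. The point slides with the head but does not turn. In every click stop one pair of flats faces along press's x axis (+x and -x), the others at 60 and 120 deg to it. Nothing else nearby is over 140 mm high
- work (a point): middle of the soap's top when it lies in the nest, 60 mm from the turret's axis, 70 mm above the table. With the head up, 5 to 10 mm is left between it and the third die: how far that die is screwed out differs from day to day and is not measured, so the depth must be felt
- pointer (a point): tip of the fixed brass pointer, 86 mm from the turret's axis, at 126 mm height; it marks the working place over the soap
- soap: plain cream soap bar 46 x 70 x 25 mm (x, y, z), 110 g, lying loose in the nest with its top 70 mm above the table, on a rubber pad that gives about 1 mm per 4 N. Origin in the centre of its underside
- plum_bar: banded soap bar 46 x 70 x 25 mm, bystander, origin under its centre
- rust_bar: banded soap bar 46 x 70 x 25 mm, bystander, origin under its centre
- olive_bar: banded soap bar 46 x 70 x 25 mm, bystander, origin under its centre
- jar_a: white jar with black lid, 70 mm diameter, 80 mm tall, bystander, origin under its centre
- jar_b: white jar with black lid, 70 mm diameter, 80 mm tall, bystander, origin under its centre
- amber_bottle: amber bottle 40 mm diameter, 110 mm tall, bystander, origin under its centre
- duck: yellow toy duck 58 mm tall, bystander, origin under its centre
Things that resemble listed ones, but are neither listed nor needed, are in the scene too. Leave any blue, pink or turquoise look-alike of the soap alone.

How it is judged:
On the way, in this order (a step that is already met when the one before it is completed fails the run):
1. the turret rests in the click stop with the third die over the soap, the head up (value of joint turret between -0.08 and 0.08 rad and z of knob_top in the frame of press above 0.1695 m and velocity of joint turret between -0.1 and 0.1 rad/s), for 0.3 s.
2. the third die presses the soap with at least 7 N for 0.6 s (value of joint turret between -0.08 and 0.08 rad and contact force between ram and soap above 7 N), for 0.6 s.
At the end, for the whole second after the job is handed in: the turret rests within 0.08 rad of the stop of the third die, the head is back up (within 2.5 mm), and the soap lies flat in its nest, still (value of joint turret between -0.08 and 0.08 rad and z of knob_top in the frame of press above 0.1695 m and contact force between ram and soap below 0.5 N and horizontal distance between soap and press between 0.055 and 0.065 m and z of soap in the frame of press below 0.048 m and angle between soap's own z axis and vertical below 0.06 rad and linear speed of soap below 0.02 m/s); the robot touches nothing.
It fails at once if a die presses the soap with more than 20 N (contact force between ram and soap above 20 N).
It fails at once if a die touches the soap while the third die is not in its stop over it (not (value of joint turret between -0.08 and 0.08 rad) and contact force between ram and soap above 1 N).
It fails at once if goods around the press are pushed more than 20 mm (distance of any of plum_bar, rust_bar, olive_bar, jar_a, jar_b, amber_bottle, duck from where it was at the start of the episode above 0.02 m).
It also fails if it takes over 72 s, if anything falls off the work surface, if the arm or the gripper's body presses on something with over 40 N, if the wrist force passes 120 N, or if a joint passes its speed limit or range.

### The arm

A 7-joint arm with a two-finger parallel gripper is mounted at the origin on the work surface. World frame = base frame: x ahead of the robot, y to its left, z up, the work surface at z = 0. Lengths are in m, angles in rad, forces in N, time in s.
With the tool pointing down it reaches from about 0.4 to 0.85 m from the base axis. Payload 10.4 kg.
Tool frame: the origin (TCP) lies at the very end of the fingers, on their centre line; the grasp point (between the pads) lies r.tcp_to_grasp behind it (r.tcp_to_grasp is the distance from the TCP to the grasp point, in m); z points along the fingers, y is the line along which they close (so a half turn about z gives the same grasp; the last joint's range is limited). The gripper opens to 87 mm and grips with 3 to 60 N. Pads are 19 mm wide; open, the fingers measure 117 mm over their backs; the gripper's body (75 mm by 190 mm) begins 51 mm behind the grasp point.
Start: joints at [1.281, 0.332, -0.065, 1.46, 0.022, 1.35, -0.088], TCP at [0.165, -0.603, 0.195] pointing down, gripper open.
Joint ranges: [-2.6, 2.6], [-0.5, 2.12], [-1.47, 1.34], [0.16, 2.42], [-1.27, 4.41], [0.06, 2.06], [-2.6, 2.6]. Speed limits (rad/s): [2.22, 2.22, 2.79, 2.79, 3.14, 3.14, 3.14].

### API

Orientations are given as a unit quaternion [x, y, z, w].
In Python, from bench import monitor, cams, ticket, r gives the robot as it stands.
- The arm moves only by the shell command python3 -m crank 'ROWS' [OPENING] [FORCE]. ROWS is a JSON object whose one key "steps" holds a list of rows, each a list of 2 entries, a list of its own where there are three numbers: the shift along the world's x, y, z in units of 25 mm (1.0 is 25 mm), then the turn, a rotation vector about the world's x, y, z in units of 5 degrees (1.0 is 5 degrees). In form: {"steps": [[[x, y, z], [ax, ay, az]], ...]}. A call has 1 to 10 rows; each row shifts and turns the commanded pose from where the row before left it; what a row does not reach is not made up. A row lasts 1/12 s, in which the tool goes at most 41.7 mm and 7.16 degrees, less where a joint would pass 70% of its speed; a pose out of reach is approached as far as the arm can. A call is refused whole if a number of a shift passes 1 or a number of a turn 1, either way. A call with a gripper value outside its range is refused whole. OPENING is the finger opening in mm, from 0 to 87, set as the call begins (- or left out, the last holds). The fingers move at their own pace and stop on an object; FORCE is the grip in N (left out, the last holds). Time passes only in rows, so rows that do not move let the fingers close. It gives the time, the measured TCP pose, the force, the opening and the grip force at its end, in the units of the state.
- monitor.read_state(): the state, without advancing time (a new reading comes with each control period).
- cams.camera(name): name is "scene" or "top"; returns a dict with "pixels" (400x640x3 uint8, blue, green, red), "z_map" (400x640 float32, m along the optical axis (not along the pixel's ray), 0 where there is no reading), "vfov" (degrees; the focal length in pixels is half the picture's height over the tangent of half this angle, whatever the lens; pixels are square), "cx", "cy" (the principal point, pixels), "T" (4x4, takes a point from camera to world coordinates). Camera axes: x right, y up, looking along -z (the intrinsics and any distortion apply to the point x, -y, -z); pixel columns grow to the right and rows downward; lengths in m; the calibration is good to about 2 mm. A picture is of the moment at which its call begins.
- ticket.close_job(): hands the job in; it is judged then, once.
The state is a dict: "time": time; "joint_positions": joint angles; "joint_vel": joint speeds; "joint_torque": joint torques, N m; "ee_pos": TCP position; "eef_rot": TCP orientation; "ft_force": force on the tool from outside, world axes, zero at the start; "torque": the same for the moment, N m; "width": finger opening in m; "grip_force": force on a finger pad.
Only numpy, scipy, OpenCV 4.12 (cv2) and the standard library are available. Lean on these libraries where they do the work, as an engineer would, in place of code of your own. Each camera call takes 0.05 s, during which the arm holds its last target. There are 200 camera calls.

## Working session

There is one attempt and no reset: what is moved stays moved. The work goes in short steps, Python scripts to look and compute and a shell command to move; the robot and the scene stay as the last step left them, time stands still between calls to the robot, and variables do not carry over. Pictures are saved under pics/ and viewed, at most 10 in all, crops included, and the job is handed in when it is done.

```bash
ls; mkdir -p pics; python3 - <<'E'
from bench import monitor,cams,ticket,r
import cv2,numpy as np
s=monitor.read_state();print({k:np.round(v,3) for k,v in s.items()}); print(r.tcp_to_grasp)
for n in("scene","top"):
    c=cams.camera(n);cv2.imwrite(f"pics/{n}0.png",c["pixels"]);np.savez(f"pics/{n}0.npz",**c)
    print(n,c["vfov"],c["cx"],c["cy"],np.round(c["T"],3).tolist(),[k for k in c])
E
```

```text
pics
{'time': np.float64(0.0), 'joint_positions': array([ 1.281,  0.333, -0.065,  1.461,  0.022,  1.35 , -0.088]), 'joint_vel': array([-0.002,  0.   ,  0.   ,  0.001, -0.   , -0.002, -0.001]), 'joint_torque': array([ 0.0000e+00, -6.2325e+01,  2.5000e-02, -3.8991e+01, -6.1000e-02,
        4.0000e-02,  0.0000e+00]), 'ee_pos': array([ 0.165, -0.602,  0.194]), 'eef_rot': array([ 0.991,  0.133, -0.   , -0.001]), 'ft_force': array([ 0.273, -0.157, -0.22 ]), 'torque': array([ 0.041, -0.001,  0.01 ]), 'grip_force': np.float64(0.0), 'width': np.float64(0.087)}
0.0187
scene 46.822696531945084 320.9503342231884 197.0497270820689 [[0.061, -0.747, 0.663, 1.354], [0.998, 0.036, -0.051, -0.021], [0.014, 0.664, 0.747, 1.027], [0.0, 0.0, 0.0, 1.0]] ['pixels', 'z_map', 'vfov', 'cx', 'cy', 'T']
top 57.623157657355485 318.2253537715024 196.29939279567645 [[0.009, 0.997, -0.072, 0.471], [-1.0, 0.007, -0.03, 0.002], [-0.029, 0.072, 0.997, 0.987], [0.0, 0.0, 0.0, 1.0]] ['pixels', 'z_map', 'vfov', 'cx', 'cy', 'T']
```

View pics/top0.png

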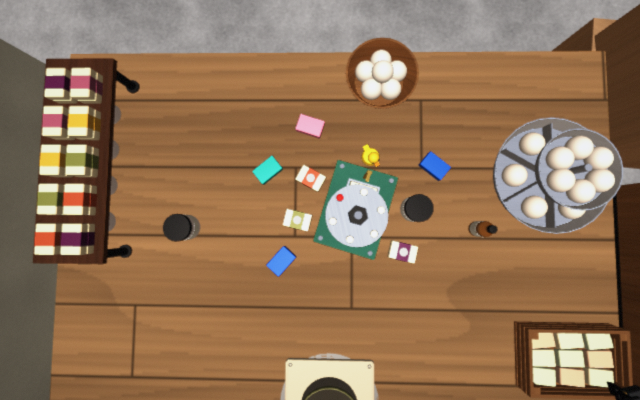

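View pics/scene0.png

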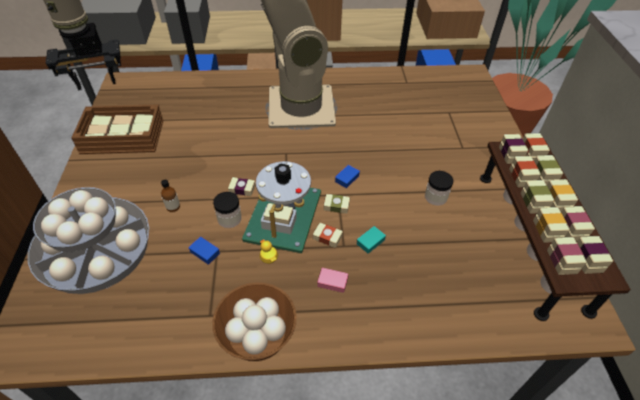

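The top view shows the green press with its knob near (358,215), the red cap near (340,197) and the pointer near (367,176). The scene view shows the knob near (283,173), with the jar, soap bars and duck close around the press.

```bash
cat > h.py <<'E'
import numpy as np,cv2
def ray(c,uv):
    f=200/np.tan(np.radians(float(c["vfov"]))/2)
    d=np.array([(uv[0]-c["cx"])/f,-(uv[1]-c["cy"])/f,-1.0]);T=c["T"]
    return T[:3,3],T[:3,:3]@d
def plane(c,uv,z):
    o,d=ray(c,uv);return o+d*(z-o[2])/d[2]
def blob(m,roi):
    x0,y0,x1,y1=roi;k=np.zeros(m.shape,np.uint8);k[y0:y1,x0:x1]=m[y0:y1,x0:x1]
    n,l,st,ce=cv2.connectedComponentsWithStats(k.astype(np.uint8))
    i=1+np.argmax(st[1:,4]);return ce[i],st[i],l==i
def red(p):
    p=p.astype(int);return (p[...,2]>120)&(p[...,1]<90)&(p[...,0]<90)
def dark(p): return p.max(2)<70
def deg(v): return np.degrees(np.arctan2(v[1],v[0]))
E
python3 - <<'E'
from h import *
t=np.load("pics/top0.npz");s=np.load("pics/scene0.npz")
for n,c,rk,rr in(("top",t,(340,200,376,232),(330,188,350,206)),("scene",s,(268,160,298,186),(290,184,306,196))):
    p=c["pixels"]
    for nm,m,roi,z in(("knob",dark(p),rk,.172),("red",red(p),rr,.136)):
        ce,st,l=blob(m,roi);zz=c["z_map"][l]
        P=plane(c,ce,z);o,d=ray(c,ce);print(n,nm,ce.round(1),st,P.round(4),"depthpt",(o+d*np.median(zz)).round(4))
    hsv=cv2.cvtColor(p,cv2.COLOR_BGR2HSV)
    g=((hsv[...,0]>60)&(hsv[...,0]<90)&(hsv[...,1]>120)&(hsv[...,2]<130)).astype(np.uint8)
    roi=(300,150,405,265) if n=="top" else(235,175,330,255)
    ce,st,l=blob(g,roi);pts=np.argwhere(l)[:,::-1]
    W=np.array([plane(c,q,.018)[:2] for q in pts],np.float32)
    print("base rect",cv2.minAreaRect(W),cv2.boxPoints(cv2.minAreaRect(W)).round(3).tolist())
# pointer: brass in top
for nm,uv in(("ptr?",(367,176)),("ptr2",(369,170))): print(nm,plane(t,uv,.126).round(4))
cv2.imwrite("pics/zoom.png",np.hstack([cv2.resize(t["pixels"][145:270,300:430],None,fx=3.2,fy=3.2,interpolation=cv2.INTER_CUBIC)[:400],cv2.resize(s["pixels"][155:255,235:335],None,fx=3.8,fy=4,interpolation=cv2.INTER_CUBIC)]))
E
```

```text
top knob [357.2 214.9] [349 206  18  18 146] [ 0.4894 -0.0611  0.172 ] depthpt [ 0.4894 -0.061   0.1724]
top red [339.4 197.1] [337 194   6   7  31] [ 0.5315 -0.0223  0.136 ] depthpt [ 0.5315 -0.0223  0.1359]
base rect ((0.5677535533905029, -0.04167190194129944), (0.07979069650173187, 0.1249459832906723), 74.09481811523438) [[0.4970000088214874, -0.06300000101327896], [0.6169999837875366, -0.09700000286102295], [0.6389999985694885, -0.019999999552965164], [0.5189999938011169, 0.014000000432133675]]
scene knob [282.6 174.4] [275 164  16  20 216] [ 0.5119 -0.0567  0.172 ] depthpt [ 0.5023 -0.0571  0.1622]
scene red [298.  190.5] [296 189   5   4  20] [ 0.5374 -0.0185  0.136 ] depthpt [ 0.5354 -0.0185  0.1338]
base rect ((0.5802441835403442, -0.01415748056024313), (0.0, 0.0), 0.0) [[0.5799999833106995, -0.014000000432133675], [0.5799999833106995, -0.014000000432133675], [0.5799999833106995, -0.014000000432133675], [0.5799999833106995, -0.014000000432133675]]
ptr? [ 0.5828 -0.0878  0.126 ]
ptr2 [ 0.5972 -0.0925  0.126 ]
```

View pics/zoom.png

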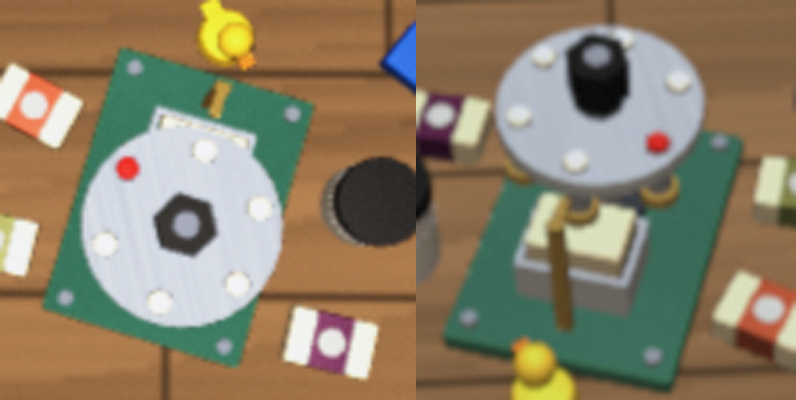

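The zoomed views show the red cap about one sector counter-clockwise of the pointer, so the turret is in stop -1 and needs one click CCW. I'll refine the axis and direction from the disc and the caps.

```bash
python3 - <<'E'
from h import *
for n,guess in(("top",(.4894,-.061)),("scene",(.492,-.059))):
    c=np.load(f"pics/{n}0.npz");p=c["pixels"]
    hsv=cv2.cvtColor(p,cv2.COLOR_BGR2HSV)
    # disc/knob/caps region by depth height
    v,u=np.mgrid[0:400,0:640];f=200/np.tan(np.radians(float(c["vfov"]))/2)
    z=c["z_map"];C=np.stack([(u-c["cx"])/f*z,-(v-c["cy"])/f*z,-z],-1);W=C@c["T"][:3,:3].T+c["T"][:3,3]
    near=np.hypot(W[...,0]-.49,W[...,1]+.06)<.1
    m=near&(abs(W[...,2]-.129)<.0045)
    P=np.array([plane(c,q,.129)[:2] for q in np.argwhere(m)[:,::-1]],np.float32)
    print(n,"disc",cv2.minEnclosingCircle(P),"minrect",cv2.minAreaRect(P))
    k=near&(abs(W[...,2]-.172)<.003);P=W[k];print("knobtop",k.sum(),P.mean(0).round(4),cv2.minEnclosingCircle(P[:,:2].astype(np.float32)))
    m=near&(W[...,2]>.1325)&(W[...,2]<.14)&(np.hypot(W[...,0]-guess[0],W[...,1]-guess[1])>.04)
    nn,l,st,ce=cv2.connectedComponentsWithStats(m.astype(np.uint8))
    for i in range(1,nn):
        if st[i,4]>8:
            q=plane(c,ce[i],.136)[:2];print(ce[i].round(1),st[i,4],q.round(4),round(deg(q-np.array(guess)),1))
E
```

```text
top disc ((0.5024375915527344, -0.06452424824237823), 0.08628756552934647) minrect ((0.4888830780982971, -0.06291914731264114), (0.14661762118339539, 0.14641284942626953), 27.90092658996582)
knobtop 252 [ 0.4894 -0.0627  0.1725] ((0.4895824193954468, -0.06235724687576294), 0.022250503301620483)
[364.  191.7] 39 [ 0.5444 -0.0796] -18.7
[340. 197.] 44 [ 0.5317 -0.0238] 41.3
[381.  209.3] 44 [ 0.5035 -0.1193] -76.4
[332.4 220.9] 44 [ 0.4757 -0.0061] 104.1
[373.8 233.5] 46 [ 0.4474 -0.1025] -135.3
[349.5 238.9] 42 [ 0.4342 -0.0461] 164.9
scene disc ((0.5051523447036743, -0.06345517188310623), 0.0856240764260292) minrect ((0.49483808875083923, -0.05935373902320862), (0.1462646871805191, 0.14693132042884827), 32.96599578857422)
knobtop 116 [ 0.4919 -0.0597  0.1709] ((0.4922497272491455, -0.0600113645195961), 0.021611424162983894)
[267.9 168.6] 17 [ 0.4528 -0.0982] -135.0
[303.8 174.9] 12 [ 0.4812 -0.0012] 100.5
[261.2 183.7] 22 [ 0.5083 -0.115 ] -73.7
[297.5 190.2] 16 [ 0.5364 -0.0198] 41.4
[276.1 194.7] 16 [ 0.5494 -0.0754] -16.0
```

Centre ≈ (0.4905, −0.062), press x axis ≈ −16.6°. The gripper's closing line at −74.7° needs −1.9° to match a pair of flats. Next I lift and travel.

```bash
python3 -m crank '{"steps":[[[0,0,0.9],[0,0,0]],[[0,0,0.9],[0,0,0]],[[0.6,1,0],[0,0,0]],[[0.6,1,0],[0,0,0]],[[0.6,1,0],[0,0,0]],[[0.6,1,0],[0,0,0]],[[0.6,1,0],[0,0,0]],[[0.6,1,0],[0,0,0]],[[0.6,1,0],[0,0,0]],[[0.6,1,0],[0,0,0]]]}' 65
python3 -m crank '{"steps":[[[0.6,1,0],[0,0,0]],[[0.6,1,0],[0,0,0]],[[0.6,1,0],[0,0,0]],[[0.6,1,0],[0,0,0]],[[0.6,1,0],[0,0,0]],[[0.6,1,0],[0,0,0]],[[0.6,1,0],[0,0,0]],[[0.6,1,0],[0,0,0]],[[0.6,1,0],[0,0,-0.4]],[[0,0,0],[0,0,0]]]}'
```

```text
time: 0.93
ee_pos: [0.2852, -0.4014, 0.2399]
eef_rot: [0.991, 0.133, -0.0, -0.0]
ft_force: [0.5, -0.8, -0.1]
width: 0.0651
grip_force: 0.0
time: 1.77
ee_pos: [0.4222, -0.1724, 0.2402]
eef_rot: [0.993, 0.118, 0.001, -0.001]
ft_force: [-0.9, 0.8, 0.1]
width: 0.0653
grip_force: 0.0
```

```bash
python3 -m crank '{"steps":[[[0.55,0.88,0],[0,0,0]],[[0.55,0.88,0],[0,0,0]],[[0.55,0.88,0],[0,0,0]],[[0.55,0.88,0],[0,0,0]],[[0.53,0.88,0],[0,0,0]],[[0,0,-0.8],[0,0,0]],[[0,0,-0.8],[0,0,0]],[[0,0,0],[0,0,0]],[[0,0,0],[0,0,0]]]}'
python3 - <<'E'
from bench import monitor;from scipy.spatial.transform import Rotation as R;import numpy as np
s=monitor.read_state();y=R.from_quat(s["eef_rot"]).as_matrix()[:,1];print(s["ee_pos"],np.degrees(np.arctan2(y[1],y[0])),s["joint_positions"].round(2),s["ft_force"])
E
```

```text
time: 2.52
ee_pos: [0.4872, -0.0681, 0.1996]
eef_rot: [0.993, 0.116, -0.001, -0.0]
ft_force: [-0.3, -1.4, 0.0]
width: 0.065
grip_force: 0.0
[ 0.48724729 -0.06808187  0.19963639] -76.71680041162544 [ 0.67  0.08 -0.65  1.76  0.05  1.31 -1.33] [-0.32741259 -1.36270031  0.03780861]
```

```bash
python3 -m crank '{"steps":[[[0.13,0.24,0],[0,0,0]],[[0,0,0],[0,0,0]],[[0,0,-0.6],[0,0,0]],[[0,0,-0.6],[0,0,0]],[[0,0,-0.6],[0,0,0]],[[0,0,-0.4],[0,0,0]],[[0,0,0],[0,0,0]]]}'
python3 -m crank '{"steps":[[[0,0,0],[0,0,0]],[[0,0,0],[0,0,0]],[[0,0,0],[0,0,0]],[[0,0,0],[0,0,0]],[[0,0,0],[0,0,0]],[[0,0,0],[0,0,0]]]}' 30 25
```

```text
time: 3.1
ee_pos: [0.4906, -0.0619, 0.144]
eef_rot: [0.993, 0.116, -0.001, -0.0]
ft_force: [0.1, 0.0, -0.3]
width: 0.0648
grip_force: 0.0
time: 3.6
ee_pos: [0.4915, -0.0619, 0.1455]
eef_rot: [0.993, 0.116, 0.0, 0.0]
ft_force: [-0.8, -0.4, -0.6]
width: 0.0344
grip_force: 0.0
```

```bash
python3 - <<'E'
from bench import monitor,cams
from h import *
s=monitor.read_state();print(s["width"],s["grip_force"],s["ft_force"],s["ee_pos"])
c=cams.camera("scene");t=cams.camera("top")
cv2.imwrite("pics/g1.png",np.hstack([cv2.resize(t["pixels"][145:270,300:430],None,fx=3.2,fy=3.2)[:400],cv2.resize(c["pixels"][125:225,235:335],None,fx=3.8,fy=4,interpolation=cv2.INTER_CUBIC)]))
E
```

```text
0.03443392865987365 0.0 [-0.75729769 -0.43638558 -0.56870194] [ 0.49147615 -0.06194354  0.14549722]
```

View pics/g1.png

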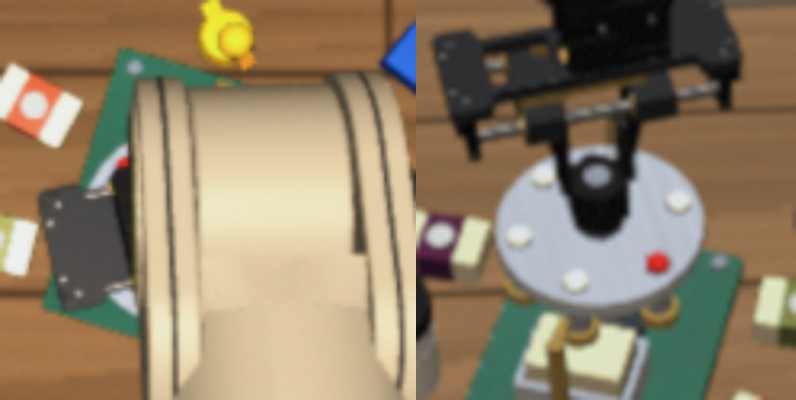

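The gripper straddles the knob, with its fingers on both sides of the hexagon, but no grip force is showing yet. I'll close further and watch the grip.

```bash
python3 -m crank '{"steps":[[[0,0,0],[0,0,0]],[[0,0,0],[0,0,0]],[[0,0,0],[0,0,0]],[[0,0,0],[0,0,0]]]}' 20 25
python3 - <<'E'
from bench import monitor;print(monitor.read_state()["torque"],monitor.read_state()["joint_torque"].round(2))
E
```

```text
time: 4.03
ee_pos: [0.4913, -0.0619, 0.1452]
eef_rot: [0.993, 0.116, 0.0, 0.0]
ft_force: [0.3, -0.2, -0.7]
width: 0.0211
grip_force: 0.0
[-0.0384216  -0.02662621  0.00192288] [ 0.000e+00 -4.005e+01 -2.890e+00 -3.726e+01 -3.000e-02 -7.000e-02
  0.000e+00]
```

```bash
python3 - <<'E'
from bench import monitor,cams
from h import *
c=cams.camera("scene");np.savez("pics/g2.npz",**c)
p=c["pixels"][145:195,255:315];z=c["z_map"][145:195,255:315]
a=cv2.convertScaleAbs(p,alpha=1.8,beta=20)
zz=cv2.applyColorMap(np.clip((z-.95)/.3*255,0,255).astype(np.uint8),cv2.COLORMAP_JET)
cv2.imwrite("pics/g2.png",cv2.resize(np.hstack([a,zz]),None,fx=6.6,fy=6.6,interpolation=cv2.INTER_NEAREST))
f=200/np.tan(np.radians(c["vfov"])/2)
for v in range(150,192,3):
    row=[]
    for u in range(266,300,3):
        o,d=ray(c,(u,v));P=o+d*c["z_map"][v,u];row.append("%d,%d,%d"%tuple((P*1000).round()))
    print(v," ".join(row))
E
```

```text
150 523,-92,269 524,-85,269 519,-78,264 517,-71,262 227,-79,-3 231,-69,0 229,-59,-2 500,-42,246 521,-34,264 520,-27,263 520,-20,263 520,-13,262
153 527,-93,262 528,-85,263 529,-78,264 531,-71,266 521,-64,256 521,-57,256 525,-49,259 520,-42,254 522,-35,256 522,-28,255 523,-20,256 518,-13,251
156 538,-92,263 536,-85,261 536,-78,261 534,-71,259 260,-78,1 261,-69,1 483,-51,210 500,-43,225 524,-35,248 522,-28,246 262,-20,0 258,-11,-4
159 537,-93,252 537,-86,252 535,-79,250 536,-72,250 271,-78,-2 268,-69,-5 273,-59,-1 498,-44,213 499,-36,213 273,-30,-2 274,-21,-1 273,-11,-3
162 282,-117,-3 284,-107,-1 284,-97,-2 506,-74,211 284,-78,-2 421,-63,129 420,-54,127 495,-44,200 286,-40,-3 285,-31,-4 286,-21,-3 289,-12,-1
165 295,-116,-3 428,-96,126 431,-88,128 506,-75,200 471,-69,167 474,-61,169 477,-53,171 500,-44,193 439,-38,134 431,-30,125 434,-21,128 300,-12,-4
168 450,-103,136 448,-95,133 446,-87,131 506,-75,190 485,-69,169 490,-61,173 489,-53,172 495,-45,177 441,-38,124 442,-30,125 446,-22,128 446,-13,128
171 456,-104,130 456,-96,130 454,-88,128 508,-76,181 504,-68,177 498,-61,171 498,-53,17
[... 255 characters left out ...]
,-78,148 510,-69,161 512,-61,163 511,-54,161 507,-46,157 496,-38,145 481,-31,129 479,-22,126 480,-14,127
180 491,-103,132 487,-95,127 485,-87,124 488,-79,127 509,-70,149 512,-62,151 510,-54,148 505,-47,143 489,-39,126 493,-31,129 492,-23,129 492,-15,128
183 498,-103,127 501,-95,130 499,-87,128 500,-79,128 502,-71,130 506,-63,133 516,-54,144 506,-47,133 500,-39,126 501,-31,127 503,-23,128 504,-15,129
186 512,-103,130 507,-95,125 509,-87,127 511,-79,128 510,-71,126 510,-63,127 514,-55,130 511,-47,126 513,-39,128 513,-31,128 513,-23,127 515,-15,129
189 518,-103,125 521,-95,128 520,-87,126 523,-79,130 521,-71,127 520,-63,125 523,-55,128 521,-47,126 524,-39,128 524,-32,128 533,-24,137 532,-16,136
```

View pics/g2.png

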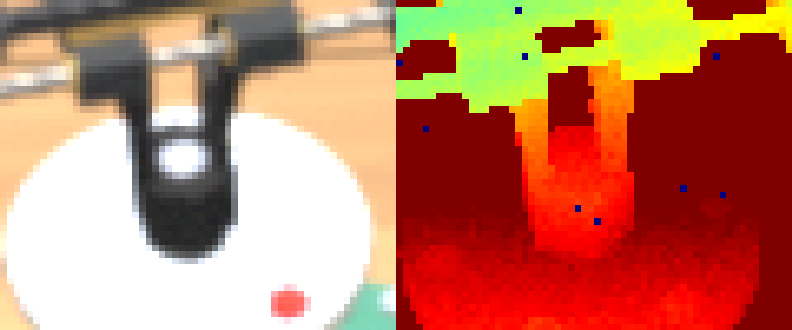

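The image shows the finger gap at about 20 mm with the 40 mm knob still visible beneath it. The tips therefore seem to sit at or above the knob's top, which disagrees with the reported TCP height. I'll raise the tool and measure the fingertip height.

```bash
python3 -m crank '{"steps":[[[0,0,0.8],[0,0,0]],[[0,0,0.8],[0,0,0]],[[0,0,0.8],[0,0,0]],[[0,0,0],[0,0,0]],[[0,0,0],[0,0,0]]]}' 65
python3 - <<'E'
from bench import monitor,cams
from h import *
s=monitor.read_state();print(s["ee_pos"],s["width"])
c=cams.camera("scene");np.savez("pics/g3.npz",**c)
v,u=np.mgrid[0:400,0:640];f=200/np.tan(np.radians(c["vfov"])/2);z=c["z_map"]
W=np.stack([(u-c["cx"])/f*z,-(v-c["cy"])/f*z,-z],-1)@c["T"][:3,:3].T+c["T"][:3,3]
W=W[(z>0)&(abs(W[...,0]-.49)<.09)&(abs(W[...,1]+.06)<.13)&(W[...,2]>.12)]
print(np.histogram(W[:,2],np.arange(.12,.34,.01)))
for a in np.arange(.16,.3,.01):
    k=W[(W[:,2]>=a)&(W[:,2]<a+.01)]
    if len(k):print(round(a,3),len(k),k.min(0).round(3),k.max(0).round(3))
cv2.imwrite("pics/g3.png",cv2.resize(cv2.convertScaleAbs(c["pixels"][115:205,245:325],alpha=1.6,beta=10),None,fx=6,fy=6,interpolation=cv2.INTER_CUBIC))
E
```

```text
time: 4.5
ee_pos: [0.4919, -0.062, 0.206]
eef_rot: [0.993, 0.116, 0.001, 0.0]
ft_force: [0.8, 0.2, -0.3]
width: 0.046
grip_force: 0.0
[ 0.49192138 -0.06196433  0.20598443] 0.04602646224067897
(array([1278,  240,   41,   44,   99,   89,    0,    0,    0,    0,    0,
         25,   27,   32,   32,   44,   19,    5,   59,  253,  347,  265]), array([0.12, 0.13, 0.14, 0.15, 0.16, 0.17, 0.18, 0.19, 0.2 , 0.21, 0.22,
       0.23, 0.24, 0.25, 0.26, 0.27, 0.28, 0.29, 0.3 , 0.31, 0.32, 0.33,
       0.34]))
0.16 99 [ 0.469 -0.079  0.16 ] [ 0.516 -0.038  0.17 ]
0.17 89 [ 0.472 -0.079  0.17 ] [ 0.515 -0.037  0.174]
0.23 25 [ 0.477 -0.093  0.231] [ 0.513 -0.028  0.24 ]
0.24 27 [ 0.478 -0.092  0.24 ] [ 0.511 -0.027  0.25 ]
0.25 32 [ 0.479 -0.089  0.25 ] [ 0.511 -0.027  0.26 ]
0.26 32 [ 0.478 -0.091  0.26 ] [ 0.513 -0.024  0.27 ]
0.27 44 [ 0.485 -0.094  0.27 ] [ 0.514 -0.021  0.28 ]
0.28 19 [ 0.474 -0.086  0.281] [ 0.511 -0.021  0.29 ]
0.29 5 [ 0.476 -0.035  0.292] [ 0.496 -0.028  0.299]
```

View pics/g3.png

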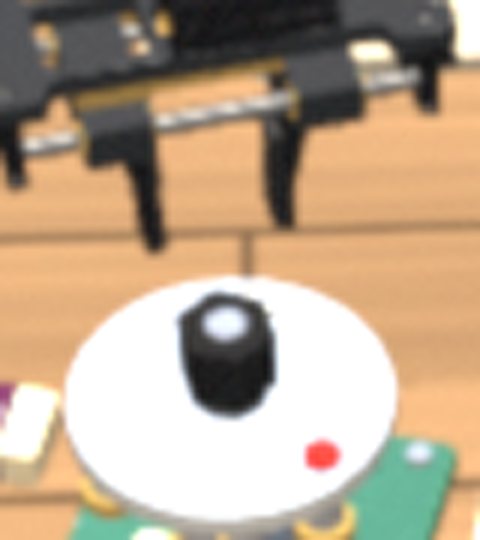

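The picture shows the fingertips hanging well clear of the knob, ending at z ≈ 0.231 while the state says 0.206. The real tips are therefore about 25 mm higher than reported. I descend another 85 mm from here, in stages.

```bash
python3 -m crank '{"steps":[[[0,0,-0.6],[0,0,0]],[[0,0,-0.6],[0,0,0]],[[0,0,-0.4],[0,0,0]],[[0,0,-0.3],[0,0,0]],[[0,0,-0.3],[0,0,0]],[[0,0,-0.3],[0,0,0]],[[0,0,-0.2],[0,0,0]],[[0,0,0],[0,0,0]]]}' 75
python3 -m crank '{"steps":[[[0,0,-0.3],[0,0,0]],[[0,0,-0.3],[0,0,0]],[[0,0,-0.2],[0,0,0]],[[0,0,0],[0,0,0]]]}' 
python3 - <<'E'
from bench import monitor,cams
from h import *
s=monitor.read_state();print(s["ee_pos"],s["width"],s["torque"])
c=cams.camera("scene");np.savez("pics/g4.npz",**c)
v,u=np.mgrid[0:400,0:640];f=200/np.tan(np.radians(c["vfov"])/2);z=c["z_map"]
W=np.stack([(u-c["cx"])/f*z,-(v-c["cy"])/f*z,-z],-1)@c["T"][:3,:3].T+c["T"][:3,3]
m=(z>0)&(abs(W[...,0]-.49)<.09)&(abs(W[...,1]+.06)<.07)&(W[...,2]>.14)&(c["pixels"].max(2)<80)&(W[...,2]<.2)
for lo,hi in((-.12,-.083),(-.083,-.037),(-.037,.01)):
    k=W[m&(W[...,1]>lo)&(W[...,1]<hi)];print(lo,len(k),k.mean(0).round(4),np.percentile(k,[3,97],axis=0).round(3).tolist())
cv2.imwrite("pics/g4.png",cv2.resize(cv2.convertScaleAbs(c["pixels"][130:210,245:325],alpha=1.6,beta=10),None,fx=6,fy=6,interpolation=cv2.INTER_CUBIC))
E
```

```text
time: 5.22
ee_pos: [0.4908, -0.0619, 0.1367]
eef_rot: [0.993, 0.116, -0.001, -0.0]
ft_force: [-0.3, 0.1, -0.6]
width: 0.0747
grip_force: 0.0
time: 5.55
ee_pos: [0.4906, -0.0618, 0.1164]
eef_rot: [0.993, 0.116, -0.001, -0.0]
ft_force: [-0.4, -0.2, 0.3]
width: 0.0749
grip_force: 0.0
[ 0.49057405 -0.06183811  0.11639741] 0.07491494837426523 [-0.02069374  0.00362152 -0.01271668]
-0.12 37 [ 0.5107 -0.0988  0.1693] [[0.507, -0.103, 0.148], [0.514, -0.095, 0.188]]
-0.083 219 [ 0.5007 -0.0574  0.1626] [[0.473, -0.076, 0.142], [0.514, -0.038, 0.173]]
-0.037 65 [ 0.4912 -0.0166  0.176 ] [[0.485, -0.022, 0.15], [0.495, -0.008, 0.196]]
```

View pics/g4.png

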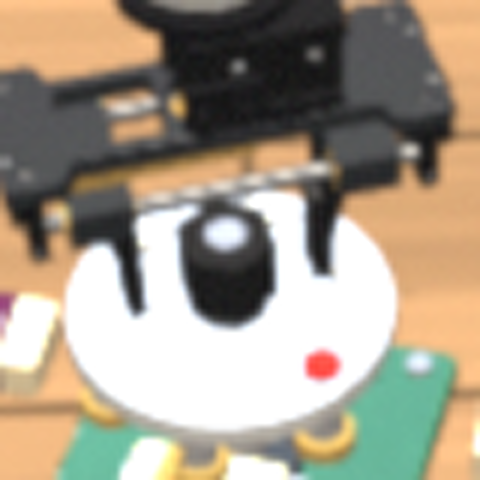

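The fingers now straddle the knob, with their tips at about z = 0.147 and clear of the caps. I close them on the flats.

```bash
python3 -m crank '{"steps":[[[0,0,0],[0,0,0]],[[0,0,0],[0,0,0]],[[0,0,0],[0,0,0]],[[0,0,0],[0,0,0]],[[0,0,0],[0,0,0]],[[0,0,0],[0,0,0]],[[0,0,0],[0,0,0]],[[0,0,0],[0,0,0]]]}' 25 25
python3 - <<'E'
from bench import monitor;s=monitor.read_state();print(s["torque"])
E
```

```text
time: 6.27
ee_pos: [0.4912, -0.0608, 0.1178]
eef_rot: [0.993, 0.116, -0.0, -0.0]
ft_force: [-1.2, 5.5, 3.0]
width: 0.04
grip_force: 25.0
[1.08852216 0.36030265 0.01121089]
```

```bash
python3 -m crank '{"steps":[[[0,0.05,0],[0,0,0.5]],[[0,0,0],[0,0,0.8]],[[0,0,0],[0,0,0.8]],[[0,0,0],[0,0,0.8]],[[0,0,0],[0,0,0.8]],[[0,0,0],[0,0,0.8]],[[0,0,0],[0,0,0.8]],[[0,0,0],[0,0,0.7]]]}' 25 35
python3 - <<'E'
from bench import monitor;s=monitor.read_state();print(s["torque"])
E
```

```text
time: 6.93
ee_pos: [0.4909, -0.0602, 0.1178]
eef_rot: [0.929, 0.371, -0.0, -0.0]
ft_force: [-3.9, 3.4, 4.2]
width: 0.0397
grip_force: 35.0
[ 0.76258882  0.70768483 -0.06912861]
```

```bash
python3 -m crank '{"steps":[[[0,0,0],[0,0,0.8]],[[0,0,0],[0,0,0.8]],[[0,0,0],[0,0,0.8]],[[0,0,0],[0,0,0.8]],[[0,0,0],[0,0,0.8]],[[0,0,0],[0,0,0.8]],[[0,0,0],[0,0,0.8]],[[0,0,0],[0,0,0.4]],[[0,0,0],[0,0,0]],[[0,0,0],[0,0,0]]]}'
python3 - <<'E'
from bench import monitor;s=monitor.read_state();print(s["torque"],s["joint_positions"])
E
python3 -m crank '{"steps":[[[0,0,0],[0,0,0]],[[0,0,0],[0,0,0]],[[0,0,0],[0,0,0]],[[0,0,0],[0,0,0]],[[0,0,0],[0,0,0]],[[0,0,0],[0,0,0]]]}' 75
python3 -m crank '{"steps":[[[0,0,0.4],[0,0,0]],[[0,0,0.8],[0,0,0]],[[0,0,0.8],[0,0,0]],[[0,0,0],[0,0,0]],[[0,0,0],[0,0,0]]]}'
python3 - <<'E'
from bench import monitor,cams
from h import *
print(monitor.read_state()["ee_pos"])
c=cams.camera("scene");np.savez("pics/g5.npz",**c)
ce,st,l=blob(red(c["pixels"]),(255,155,312,205));q=plane(c,ce,.136)[:2];print(ce,q,deg(q-np.array([.492,-.059])))
cv2.imwrite("pics/g5.png",cv2.resize(c["pixels"][125:225,235:335],None,fx=6,fy=6,interpolation=cv2.INTER_CUBIC))
E
```

```text
time: 7.77
ee_pos: [0.4903, -0.0598, 0.1175]
eef_rot: [0.802, 0.597, -0.001, -0.001]
ft_force: [-6.3, 4.9, 4.8]
width: 0.0397
grip_force: 35.0
[0.89185626 1.01821994 0.06215366] [ 0.73602551  0.17880325 -0.7631728   1.86464617  0.13414071  1.1525032
 -0.364872  ]
time: 8.27
ee_pos: [0.4914, -0.0608, 0.1177]
eef_rot: [0.802, 0.597, 0.0, 0.0]
ft_force: [0.7, -0.3, -0.8]
width: 0.0708
grip_force: 0.0
time: 8.68
ee_pos: [0.4921, -0.0608, 0.1692]
eef_rot: [0.802, 0.597, 0.001, 0.001]
ft_force: [0.1, -0.5, -0.6]
width: 0.0751
grip_force: 0.0
[ 0.49214779 -0.06078268  0.1691639 ]
[303.88888889 175.27777778] [ 0.48260252 -0.00110681] 99.2200880458266
```

View pics/g5.png

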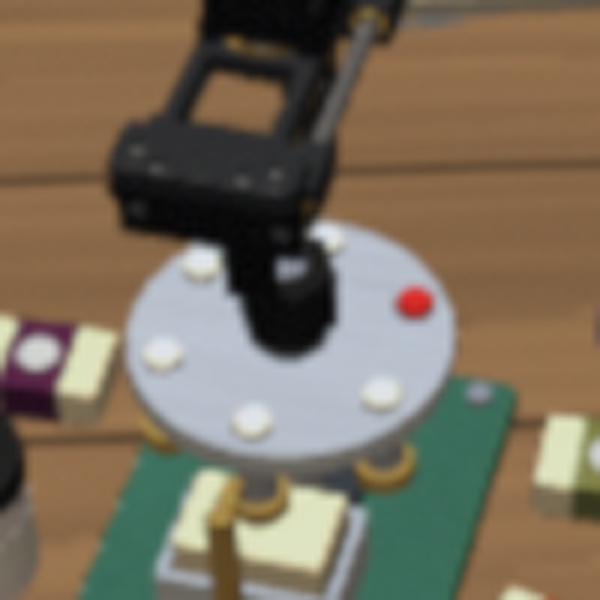

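The red cap now sits at pixel (303.9,175.3), exactly where the 104° cap was before, so the turret is in stop 0. The head is up. I close the fingers above the knob and approach to touch.

```bash
python3 -m crank '{"steps":[[[0,0,0],[0,0,0]],[[0,0,0],[0,0,0]],[[0,0,0],[0,0,0]],[[0,0,0],[0,0,0]],[[0,0,0],[0,0,0]],[[0,0,0],[0,0,0]],[[0,0,0],[0,0,0]],[[0,0,0],[0,0,0]],[[0,0,0],[0,0,0]],[[0,0,0],[0,0,0]]]}' 0 30
python3 -m crank '{"steps":[[[0,0,-0.2],[0,0,0]],[[0,0,-0.2],[0,0,0]],[[0,0,-0.12],[0,0,0]],[[0,0,0],[0,0,0]],[[0,0,0],[0,0,0]]]}'
```

```text
time: 9.57
ee_pos: [0.4913, -0.0607, 0.1677]
eef_rot: [0.802, 0.597, 0.0, 0.0]
ft_force: [-1.2, -0.0, 0.1]
width: 0.0165
grip_force: 0.0
time: 9.98
ee_pos: [0.4911, -0.0606, 0.1544]
eef_rot: [0.802, 0.597, -0.0, -0.0]
ft_force: [0.7, 0.9, 0.0]
width: 0.0004
grip_force: 0.0
```

```bash
R='{"steps":[[[0,0,-0.04],[0,0,0]],[[0,0,-0.04],[0,0,0]],[[0,0,0],[0,0,0]]]}'; 
python3 -m crank '{"steps":[[[0,0,-0.04],[0,0,0]],[[0,0,-0.04],[0,0,0]],[[0,0,-0.04],[0,0,0]],[[0,0,-0.04],[0,0,0]],[[0,0,0],[0,0,0]],[[0,0,0],[0,0,0]]]}' | grep -E 'pos|force'
python3 -m crank '{"steps":[[[0,0,-0.04],[0,0,0]],[[0,0,-0.04],[0,0,0]],[[0,0,0],[0,0,0]],[[0,0,0],[0,0,0]]]}' | grep -E 'pos|ft'
python3 -m crank '{"steps":[[[0,0,-0.04],[0,0,0]],[[0,0,-0.04],[0,0,0]],[[0,0,0],[0,0,0]],[[0,0,0],[0,0,0]]]}' | grep -E 'pos|ft'
```

```text
ee_pos: [0.4913, -0.0606, 0.1506]
ft_force: [-0.2, 0.8, -1.1]
grip_force: 0.0
ee_pos: [0.4913, -0.0606, 0.1486]
ft_force: [-0.3, 0.1, 0.8]
ee_pos: [0.4913, -0.0607, 0.1466]
ft_force: [-0.6, 0.5, 0.6]
```

```bash
python3 -m crank '{"steps":[[[0,0,-0.04],[0,0,0]],[[0,0,-0.04],[0,0,0]],[[0,0,0],[0,0,0]],[[0,0,0],[0,0,0]]]}' | grep -E 'pos|ft'
python3 -m crank '{"steps":[[[0,0,-0.04],[0,0,0]],[[0,0,-0.04],[0,0,0]],[[0,0,0],[0,0,0]],[[0,0,0],[0,0,0]]]}' | grep -E 'pos|ft'
```

```text
ee_pos: [0.4914, -0.0607, 0.145]
ft_force: [-1.6, -0.1, 4.5]
ee_pos: [0.4915, -0.0607, 0.1429]
ft_force: [-1.1, -0.0, 4.7]
```

```bash
python3 -m crank '{"steps":[[[0,0,-0.04],[0,0,0]],[[0,0,-0.04],[0,0,0]],[[0,0,0],[0,0,0]],[[0,0,0],[0,0,0]]]}' | grep -E 'pos|ft'
```

```text
ee_pos: [0.4914, -0.0607, 0.1409]
ft_force: [-1.4, 0.1, 5.5]
```

```bash
python3 -m crank '{"steps":[[[0,0,-0.02],[0,0,0]],[[0,0,-0.02],[0,0,0]],[[0,0,0],[0,0,0]],[[0,0,0],[0,0,0]]]}' | grep -E 'pos|ft'
python3 -m crank '{"steps":[[[0,0,-0.02],[0,0,0]],[[0,0,-0.02],[0,0,0]],[[0,0,0],[0,0,0]],[[0,0,0],[0,0,0]]]}' | grep -E 'pos|ft'
```

```text
ee_pos: [0.4914, -0.0606, 0.1399]
ft_force: [-0.7, -0.5, 6.3]
ee_pos: [0.4914, -0.0607, 0.139]
ft_force: [-1.4, -0.4, 5.8]
```

```bash
python3 -m crank '{"steps":[[[0,0,-0.02],[0,0,0]],[[0,0,-0.02],[0,0,0]],[[0,0,0],[0,0,0]],[[0,0,0],[0,0,0]]]}' | grep -E 'pos|ft'
```

```text
ee_pos: [0.4914, -0.0607, 0.1382]
ft_force: [-2.2, 0.1, 8.7]
```

```bash
python3 -m crank '{"steps":[[[0,0,-0.02],[0,0,0]],[[0,0,-0.02],[0,0,0]],[[0,0,0],[0,0,0]],[[0,0,0],[0,0,0]]]}' | grep -E 'pos|ft'
```

```text
ee_pos: [0.4915, -0.0607, 0.1374]
ft_force: [-3.8, 1.1, 12.1]
```

Soap contact was felt at reported z ≈ 0.1388, with a baseline of about 6 N on the wrist. A total of about 18 N is therefore 12 N on the soap.

```bash
python3 -m crank '{"steps":[[[0,0,-0.02],[0,0,0]],[[0,0,-0.02],[0,0,0]],[[0,0,0],[0,0,0]],[[0,0,0],[0,0,0]]]}' | grep -E 'pos|ft'
```

```text
ee_pos: [0.4915, -0.0607, 0.1367]
ft_force: [-5.3, 1.0, 14.6]
```

```bash
python3 -m crank '{"steps":[[[0,0,-0.02],[0,0,0]],[[0,0,-0.02],[0,0,0]],[[0,0,0],[0,0,0]],[[0,0,0],[0,0,0]],[[0,0,0],[0,0,0]],[[0,0,0],[0,0,0]]]}' | grep -E 'pos|ft'
```

```text
ee_pos: [0.4915, -0.0607, 0.136]
ft_force: [-6.9, 0.2, 18.0]
```

```bash
python3 -m crank '{"steps":[[[0,0,0],[0,0,0]],[[0,0,0],[0,0,0]],[[0,0,0],[0,0,0]],[[0,0,0],[0,0,0]],[[0,0,0],[0,0,0]],[[0,0,0],[0,0,0]],[[0,0,0],[0,0,0]],[[0,0,0],[0,0,0]]]}' | grep -E 'pos|ft'
```

```text
ee_pos: [0.4915, -0.0607, 0.136]
ft_force: [-7.4, 1.3, 17.5]
```

Held about 1.1 s at about 12 N on the soap. I release gently and lift clear.

```bash
python3 -m crank '{"steps":[[[0,0,0.08],[0,0,0]],[[0,0,0.08],[0,0,0]],[[0,0,0.08],[0,0,0]],[[0,0,0.1],[0,0,0]],[[0,0,0.2],[0,0,0]],[[0,0,0.6],[0,0,0]],[[0,0,0.8],[0,0,0]],[[0,0,0.8],[0,0,0]],[[0,0,0],[0,0,0]],[[0,0,0],[0,0,0]]]}'
python3 - <<'E'
from bench import monitor,cams
from h import *
c=cams.camera("scene")
ce,st,l=blob(red(c["pixels"]),(255,155,312,205));print("red",ce)
v,u=np.mgrid[0:400,0:640];f=200/np.tan(np.radians(c["vfov"])/2);z=c["z_map"]
W=np.stack([(u-c["cx"])/f*z,-(v-c["cy"])/f*z,-z],-1)@c["T"][:3,:3].T+c["T"][:3,3]
b=np.load("pics/scene0.npz")
m=(np.hypot(W[...,0]-.492,W[...,1]+.06)<.07)&(W[...,2]>.115)&(W[...,2]<.135)&(v>185);print("disc z",np.median(W[m][:,2]))
m=(np.hypot(W[...,0]-.492,W[...,1]+.06)<.02)&(W[...,2]>.15)&(W[...,2]<.18)&(v<176);print("knob z",np.percentile(W[m][:,2],80))
cv2.imwrite("pics/end.png",cv2.resize(np.hstack([b["pixels"][125:275,215:345],c["pixels"][125:275,215:345]]),None,fx=3,fy=3))
E
```

```text
time: 15.82
ee_pos: [0.4917, -0.0607, 0.2038]
eef_rot: [0.802, 0.597, 0.0, 0.001]
ft_force: [0.4, -0.6, -0.5]
width: 0.0004
grip_force: 0.0
red [303.88888889 175.27777778]
disc z 0.12759505926066372
knob z 0.17173947894953592
```

View pics/end.png

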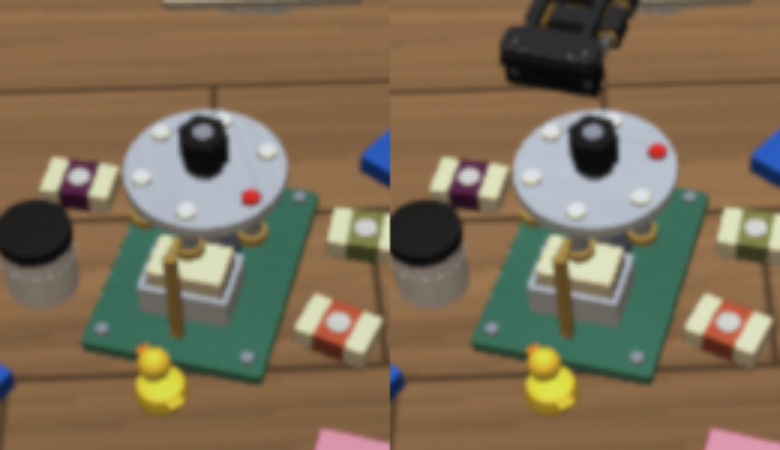

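The before and after views match except that the red cap has moved one click CCW. The head is up, the soap is in its nest, the surrounding goods have not moved, and the gripper is clear. I'm handing the job in.

```bash
python3 -c "
from bench import ticket;print(ticket.close_job())"
```

```text
the job is handed in; nothing more can be done
None
```

I turned the turret one click counter-clockwise so the third die sat over the soap, pressed at about 12 N (from the wrist force) for about 1 s, and let the head spring back up; the job is handed in at about 16 s, but no verdict was returned.

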